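Load the plug kit block and lock its retainer

ROBOT

A 6-joint arm with a two-finger parallel gripper is mounted at the origin on the work surface. World frame = base frame: x ahead of the robot, y to its left, z up, the work surface at z = 0. Lengths are in m, angles in degrees, forces in N, time in s.
With the tool pointing down it reaches from about 0.3 to 0.75 m from the base axis. Payload 8.5 kg.
Tool frame: the origin (TCP) lies midway between the tips of the shut fingers; the grasp point (between the pads) lies grasp_offset behind it (grasp_offset is the distance from the TCP to the grasp point, in m); z points along the fingers, y is the line along which they close (so a half turn about z gives the same grasp; the last joint's range is limited). The gripper opens to 85 mm and grips with 20 to 120 N. Pads are 22 mm wide; open, the fingers measure 114 mm over their backs; the gripper's body (76 mm by 85 mm) begins 54 mm behind the grasp point. The pads swing forward as they close: fully open they stand 13 mm farther back than shut.
Start: joints at [57.45, 21.807, 74.336, -0, 83.858, -12.336], TCP at [0.19, 0.516, 0.197] pointing down, gripper open.
Joint ranges: [-178.18, 178.18], [-50.72, 133.34], [12.68, 142.11], [-81.47, 261.47], [9.98, 163.14], [-165.26, 165.26]. Speed limits (degrees/s): [136.94, 136.94, 180, 180, 180, 180].

INTERFACE

Orientations are given as a 3x3 rotation matrix whose columns are the frame's x, y, z axes.
In Python, from rig import observe, get_image, camera_params, close_job, grasp_offset gives the robot as it stands.
- The arm moves only by the shell command python3 -m handwheel 'ROWS' [OPENING] [FORCE]. ROWS is JSON, a list of rows, each a list of 2 entries, a list of its own where there are three numbers: the shift along the tool's x, y, z as a fraction of full scale, then the turn, a rotation vector about the tool's x, y, z as a fraction of full scale. In form: [[[dx, dy, dz], [ax, ay, az]], ...]. A call has 1 to 10 rows; each row is the pose to reach, as a shift and turn from the pose commanded when the call began, along the tool's axes at that moment, turning the shorter way round; what a row does not reach only later rows make up. Full scale, the value 1, is 0.5 m for a shift and pi rad for a turn. A row lasts 1/10 s, in which the tool goes at most 50 mm and 8.59 degrees, less where a joint would pass 70% of its speed; a pose out of reach is approached as far as the arm can. A call with a number of a shift or a turn outside -1 to 1 is refused whole. A call with a gripper value outside its range is refused whole. OPENING is the opening, from 0 (shut) to 1 (fully open), set as the call begins (- or left out, the last holds). The fingers move at their own pace and stop on an object; FORCE is the grip in N (left out, the last holds). Time passes only in rows, so rows that repeat a pose let the fingers close. It gives the time, the measured TCP pose, the force, the opening and the grip force at its end, in the units of the state.
- observe(): the state, without advancing time (a new reading comes with each control period).
- get_image(name): name is "scene" or "top" or "wrist"; returns (picture, depth): 400x640x3 uint8, red, green, blue; 400x640 float32, m along the optical axis (not along the pixel's ray), 0 where there is no reading.
- camera_params(name): a dict with "K" (3x3 intrinsics, pixels), "k1" (the pictures are not rectified: a ray, as slopes to the right and down, at radius r is drawn at 1 + k1 r^2 times it, then the intrinsics apply), "R" (3x3) and "t" (3): a world point X has camera coordinates R X + t. Camera axes: x right, y down, z forward; pixel columns grow to the right and rows downward; lengths in m; the calibration is good to about 2 mm. A picture is of the moment at which its call begins: read the wrist's pose just before it. camera_params takes no time and is no camera call; for the wrist camera it gives the pose at the moment of the call.
- close_job(): hands the job in; it is judged then, once.
The state is a dict: "time_s": time; "q": joint angles; "qvel": joint speeds; "joint_efforts": joint torques, N m; "position": TCP position; "tool_rot": TCP orientation; "ft_force": force on the tool from outside, world axes, zero at the start; "wrist_torque": the same for the moment, N m; "grip_width": finger opening in m; "gripper_force": force on a finger pad.
Only numpy, scipy, OpenCV 4.12 (cv2) and the standard library are available. Lean on these libraries where they do the work, as an engineer would, in place of code of your own. Each camera call takes 0.05 s, during which the arm holds its last target. There are 200 camera calls.

TASK

Take the three gray PVC plugs from the sloped tray under the hanging bins and drop them one by one, grip boss up, into the pockets of the white kit block: each plug into the pocket of its own size (small, medium, large), sitting flat on the pocket's floor. When all three are in, slide the retainer plate fully shut over them by its knob, and only then flip the cam lever all the way over towards the robot to lock it. Leave the brass bushing on the tray and everything else where it is.

Things in the scene. Friction and masses are not known exactly. Their poses are not given: they have to be found in the camera images.
- plug_small: Gray PVC plug, the small one: round body 26 mm in diameter and 24 mm tall, with a round grip boss on top, 20 mm in diameter and 16 mm tall (40 mm in all). Origin at the centre of the body's flat underside; z is the plug's axis, out through the boss. It starts standing on the sloped tray, so its axis leans about 0.5 rad towards the rack's front.
- plug_medium: Gray PVC plug, the medium one: round body 36 mm in diameter and 24 mm tall, with a round grip boss on top, 20 mm in diameter and 16 mm tall (40 mm in all). Origin at the centre of the body's flat underside; z is the plug's axis, out through the boss. It starts standing on the sloped tray, so its axis leans about 0.5 rad towards the rack's front.
- plug_large: Gray PVC plug, the large one: round body 46 mm in diameter and 24 mm tall, with a round grip boss on top, 20 mm in diameter and 16 mm tall (40 mm in all). Origin at the centre of the body's flat underside; z is the plug's axis, out through the boss. It starts standing on the sloped tray, so its axis leans about 0.5 rad towards the rack's front.
- pocket_small (a point): The small pocket of the kit block, a square well 32 x 32 mm and 44 mm deep, open at the top. The point is the centre of its floor, 8 mm above the counter; axes as the kit block's; the mouth is 44 mm above this point.
- pocket_medium (a point): The medium pocket of the kit block, a square well 42 x 42 mm and 44 mm deep, open at the top. The point is the centre of its floor, 8 mm above the counter; axes as the kit block's; the mouth is 44 mm above this point.
- pocket_large (a point): The large pocket of the kit block, a square well 52 x 52 mm and 44 mm deep, open at the top. The point is the centre of its floor, 8 mm above the counter; axes as the kit block's; the mouth is 44 mm above this point.
- rack: Fixed rack: a rubber-lined tray 300 mm long, rising away from the robot at 0.5 rad, on which four parts stand in a row along y, 70 mm apart, in any order; 7 mm lip along its low edge. Blue bins hang above, fronts at x = 0.010, 0.20 m up, so the tool must lean square to the tray. Origin on the counter below the row: parts stand at about (0, y, 0.05). x into the rack, z up.
- bushing: Brass hexagon bushing, 34 mm across corners, 26 mm tall, a bystander standing in the same row on the tray. Origin at its underside.
- kit_block: Fixed white kit block, 52 mm high, with three square pockets in a row along y (centres at x = 0, y = 0.047 large, -0.010 medium, -0.057 small). Front face at x = -0.036, rear at 0.100; y from -0.150 to 0.083; beyond y = -0.083 a foot 30 mm high carries the cam lever. Origin on the counter under the pocket row; x points away from the robot, z up.
- gate (a joint): Aluminium retainer plate (50 x 154 mm, 4 mm thick, underside 53.5 mm above the counter) that slides over the pockets along the block's -x. Value in m: 0 fully open, behind the pockets; 0.062 fully shut, centred over the pockets.
- gate_knob (a point): Middle of the retainer plate's upright round black knob, 20 mm in diameter, 28 mm tall, from 57.5 to 85.5 mm above the counter; this point is at 73.5 mm. It moves with the plate.
- cam_lever (a joint): Steel cam lever on the foot at the block's -y end, swinging about an axis along y at (0.010, -0.122, 0.050) in the block's frame. Value in rad: 0 free, leaning 0.8 rad from upright towards the block's rear (+x); 1.6 locked, leaning 0.8 rad towards the front (-x); upright at 0.8. It stays where it is left.
- lever_tip (a point): Centre of the cam lever's black round end, 16 mm in diameter, 20 mm wide along y, 75 mm from the pivot. The arm below it is 12 mm wide along y and 10 mm thick.
- covers: Bystander: stack of steel round blank covers, 84 mm in diameter, 24 mm tall. Origin at its underside.
- strain_relief: Bystander: yellow plastic strain relief standing on end, 28 mm across, 34 mm tall. Origin at its underside.
- lug_a: Bystander: brass lug, 54 x 20 x 18 mm. Origin at its underside.
- lug_b: Bystander: brass lug, 54 x 20 x 18 mm. Origin at its underside.
- screwdriver: Bystander: screwdriver, 200 mm long. Origin at its underside.
- conduit_coupling: Bystander: steel conduit coupling standing on end, 40 mm in diameter, 50 mm tall. Origin at its underside.
There are look-alikes about, which are no part of the job. Leave any green look-alike of the plug_large alone.

How it is judged (in metres and radians):
On the way, in this order (a step that is already met when the one before it is completed fails the run):
1. each plug stands flat in the pocket of its size, the retainer plate still open and the cam lever still free (horizontal distance between plug_small and pocket_small below 0.008 m and z of plug_small in the frame of pocket_small below 0.006 m and angle between each of plug_small, plug_medium, plug_large's own z axis and vertical below 0.17 rad and horizontal distance between plug_medium and pocket_medium below 0.008 m and z of plug_medium in the frame of pocket_medium below 0.006 m and horizontal distance between plug_large and pocket_large below 0.008 m and z of plug_large in the frame of pocket_large below 0.006 m and value of joint gate below 0.025 m and value of joint cam_lever below 0.6 rad), for 0.2 s.
2. the retainer plate is fully shut, the cam lever still free (value of joint gate above 0.056 m and value of joint cam_lever below 0.6 rad), for 0.2 s.
3. the cam lever is flipped over (value of joint cam_lever above 1.4 rad), for 0.2 s.
At the end, for the whole second after the job is handed in: Each plug at rest, boss up (within 0.17 rad), in the pocket of its size (within 8 mm of its centre, at most 6 mm above its floor); plate at 56 of 62 mm or more; cam lever at 1.4 of 1.6 rad or more; bushing and bystanders within 30 mm of their start (horizontal distance between plug_small and pocket_small below 0.008 m and z of plug_small in the frame of pocket_small below 0.006 m and angle between each of plug_small, plug_medium, plug_large's own z axis and vertical below 0.17 rad and horizontal distance between plug_medium and pocket_medium below 0.008 m and z of plug_medium in the frame of pocket_medium below 0.006 m and horizontal distance between plug_large and pocket_large below 0.008 m and z of plug_large in the frame of pocket_large below 0.006 m and linear speed of each of plug_small, plug_medium, plug_large below 0.03 m/s and value of joint gate above 0.056 m and value of joint cam_lever above 1.4 rad and distance of each of bushing, covers, strain_relief, lug_a, lug_b, screwdriver, conduit_coupling from where it was at the start of the episode below 0.03 m); the robot touches nothing.
It fails at once if the bushing or a bystander is moved by more than 30 mm (distance of any of bushing, covers, strain_relief, lug_a, lug_b, screwdriver, conduit_coupling from where it was at the start of the episode above 0.03 m).
It also fails if it takes over 72 s, if anything falls off the work surface, if the arm or the gripper's body presses on something with over 40 N, if the wrist force passes 120 N, or if a joint passes its speed limit or range.

## Working session

There is one attempt and no reset: what is moved stays moved. The work goes in short steps, Python scripts to look and compute and a shell command to move; the robot and the scene stay as the last step left them, time stands still between calls to the robot, and variables do not carry over. Pictures are saved under pics/ and viewed, at most 10 in all, crops included, and the job is handed in when it is done.

```bash
mkdir -p pics; ls
python3 - <<'E'
from rig import *
import cv2,numpy as np
print(observe()); print(grasp_offset)
for n in ["scene","top"]:
    im,d=get_image(n); np.savez(f"{n}0.npz",im=im,d=d,**camera_params(n)); cv2.imwrite(f"pics/{n}0.png",im[:,:,::-1]); print(n,camera_params(n))
print(camera_params("wrist"))
E
```

```text
pics
{'time_s': 0.0, 'q': array([ 5.74493800e+01,  2.18434201e+01,  7.43847464e+01,  1.29857101e-03,
        8.38577950e+01, -1.23355805e+01]), 'qvel': array([ 0.03392495,  0.04880516,  0.03540973,  0.00550799, -0.1278854 ,
        0.0206885 ]), 'joint_efforts': array([ 4.40086042e-04, -4.48475468e+01, -2.31270951e+01, -2.03875456e-04,
        4.81281022e-03,  3.25069891e-05]), 'position': array([0.18985828, 0.51583323, 0.19608908]), 'tool_rot': array([[-9.38401368e-01,  3.45546219e-01, -8.26228515e-04],
       [ 3.45547037e-01,  9.38400595e-01, -1.25251224e-03],
       [ 3.42532461e-04, -1.46086001e-03, -9.99998874e-01]]), 'ft_force': array([0.60917431, 0.08669444, 0.05886569]), 'wrist_torque': array([-0.0032861 ,  0.05221474, -0.01688078]), 'gripper_force': 0.0, 'grip_width': 0.08561089929333845}
0.0187
scene {'K': array([[500.11105178,   0.        , 320.23152528],
       [  0.        , 500.11105178, 198.02808722],
       [  0.        ,   0.        ,   1.        ]]), 'k1': -0.03862914440791971, 'R': array([[ 0.98410406,  0.1772554 , -0.01094146],
       [ 0.15928717, -0.90823244, -
[... 207 characters left out ...]
9185, 201.74347787],
       [  0.        ,   0.        ,   1.        ]]), 'k1': -0.011614830365944956, 'R': array([[ 0.0041516 , -0.9999307 ,  0.01101654],
       [-0.98736066, -0.00584435, -0.1583817 ],
       [ 0.15843511, -0.01021977, -0.9873165 ]]), 't': array([-0.06686506,  0.54609973,  1.01050713])}
{'K': array([[276.45796477,   0.        , 316.32583457],
       [  0.        , 276.45796477, 203.01690295],
       [  0.        ,   0.        ,   1.        ]]), 'k1': -0.028304963886592757, 'R': array([[ 0.34631389,  0.93811692, -0.00182243],
       [ 0.88785846, -0.32713199,  0.32356146],
       [ 0.30294231, -0.11367189, -0.9462054 ]]), 't': array([-0.54900377, -0.04172597,  0.37999689])}
```

View pics/scene0.png

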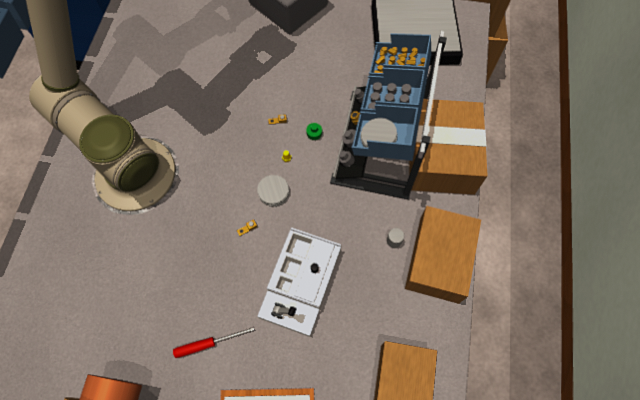

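View pics/top0.png

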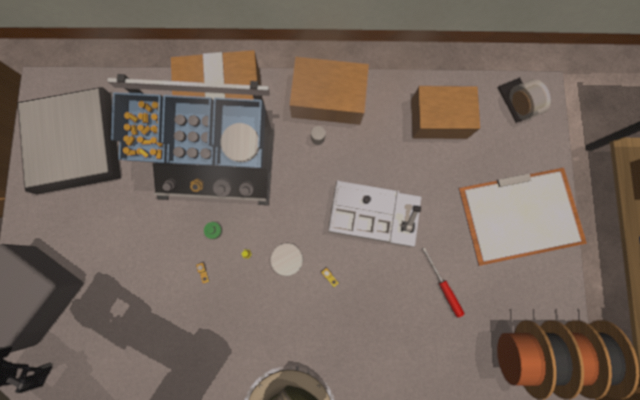

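```bash
cat > h.py <<'E'
import numpy as np,cv2
from rig import *
from scipy.spatial.transform import Rotation as Ro
def pts(c,uv,d):
    "pixel + depth -> world"
    n=cv2.undistortPoints(np.array(uv,float).reshape(-1,1,2),c['K'],np.array([c['k1'],0,0,0,0.]))[:,0]
    # pictures: drawn = ray*(1+k1 r^2): OpenCV's own model
    d=np.broadcast_to(d,(len(n),))
    return (np.c_[n,np.ones(len(n))]*d[:,None]-c['t'])@c['R']
def plane(c,uv,z):
    C=-c['R'].T@c['t']; P=pts(c,uv,1.0)-C
    return C+P*((z-C[2])/P[:,2])[:,None]
def px(c,X):
    r=cv2.projectPoints(np.array(X,float).reshape(-1,1,3),cv2.Rodrigues(c['R'])[0],c['t'],c['K'],np.array([c['k1'],0,0,0,0.]))[0]
    return r[:,0]
def grab(n,name):
    o=observe(); c=camera_params(n); im,d=get_image(n)
    np.savez(name+'.npz',im=im,d=d,**c); cv2.imwrite(f'pics/{name}.png',im[:,:,::-1]); return im,d,c
def go(p,R):
    "print the row for reaching tool pose p,R"
    o=observe(); T=o['tool_rot']
    s=T.T@(np.array(p)-o['position'])/.5; w=Ro.from_matrix(T.T@np.array(R)).as_rotvec()
    print('row',np.round(s,4).tolist(),np.round(w/np.pi,4).tolist(),'dist',np.round(np.linalg.norm(s)*.5,3),'deg',np.round(np.degrees(np.linalg.norm(w)),1))
def tool(zdir,ydir):
    z=np.array(zdir,float);z/=np.linalg.norm(z);y=np.array(ydir,float);y-=z*(y@z);y/=np.linalg.norm(y)
    return np.c_[np.cross(y,z),y,z]
E
python3 - <<'E'
from h import *
z=np.load('top0.npz')
L={'p1':(168,185),'bush':(196,186),'p3':(221,187),'p4':(246,189)}
for k,u in L.items(): 
    print(k,plane(z,[u],.08).round(3), pts(z,[u],z['d'][u[1],u[0]]).round(3))
for k,u in {'BL':(330,234),'TL':(338,182),'TR':(425,193),'BR':(415,245),'knob':(367,199),'green':(213,230),'cov':(287,260)}.items(): print(k,plane(z,[u],.05).round(3),z['d'][u[1],u[0]])
o=observe();c=camera_params('wrist');T=o['tool_rot']
print('cam in tool',T.T@(-c['R'].T@c['t']-o['position']),'\naxes',(c['R']@T).round(3))
E
```

```text
p1 [[0.582 0.317 0.08 ]] [[0.581 0.314 0.087]]
bush [[0.58  0.244 0.08 ]] [[0.581 0.246 0.075]]
p3 [[0.578 0.18  0.08 ]] [[0.576 0.178 0.088]]
p4 [[0.573 0.115 0.08 ]] [[0.571 0.113 0.088]]
BL [[ 0.46  -0.104  0.05 ]] 1.0848761
TL [[ 0.599 -0.125  0.05 ]] 1.0471139
TR [[ 0.571 -0.358  0.05 ]] 1.1081759
BR [[ 0.432 -0.326  0.05 ]] 1.0817075
knob [[ 0.554 -0.202  0.05 ]] 1.0127476
green [[0.469 0.203 0.05 ]] 1.0417267
cov [[0.392 0.008 0.05 ]] 1.0490261
cam in tool [ 8.29924944e-02 -1.69273863e-04 -1.75848092e-01] 
axes [[-0.001  1.     0.001]
 [-0.946 -0.001 -0.324]
 [-0.324 -0.001  0.946]]
```

Run:
```python
from h import *
a=-.05
R=tool([np.sin(.5)*np.cos(a),np.sin(.5)*np.sin(a),-np.cos(.5)],[-np.sin(a),np.cos(a),0])
go(np.array([.577,.213,.065])-.11*R[:,2],R)
```

```text
row [-0.8352, -0.3323, 0.0695] [-0.0245, -0.1581, -0.0943] dist 0.451 deg 33.4
```

```bash
python3 -m handwheel '[[[-0.835,-0.332,0.07],[-0.0245,-0.158,-0.0943]],[[-0.835,-0.332,0.07],[-0.0245,-0.158,-0.0943]],[[-0.835,-0.332,0.07],[-0.0245,-0.158,-0.0943]],[[-0.835,-0.332,0.07],[-0.0245,-0.158,-0.0943]],[[-0.835,-0.332,0.07],[-0.0245,-0.158,-0.0943]],[[-0.835,-0.332,0.07],[-0.0245,-0.158,-0.0943]],[[-0.835,-0.332,0.07],[-0.0245,-0.158,-0.0943]],[[-0.835,-0.332,0.07],[-0.0245,-0.158,-0.0943]],[[-0.835,-0.332,0.07],[-0.0245,-0.158,-0.0943]],[[-0.835,-0.332,0.07],[-0.0245,-0.158,-0.0943]]]' 0.55
python3 -m handwheel '[[[0,0,0],[0,0,0]],[[0,0,0],[0,0,0]],[[0,0,0],[0,0,0]]]'
python3 -c "
from h import *
grab('wrist','w1')"
```

```text
time_s: 1.1
position: [0.5279, 0.2118, 0.161]
tool_rot: [[-0.876, 0.056, 0.479], [0.05, 0.998, -0.026], [-0.48, 0.001, -0.877]]
ft_force: [-0.1, 0.8, 0.7]
grip_width: 0.0471
gripper_force: 0.0
time_s: 1.4
position: [0.5235, 0.2173, 0.1618]
tool_rot: [[-0.876, 0.048, 0.479], [0.043, 0.999, -0.022], [-0.48, 0.001, -0.877]]
ft_force: [0.1, 0.4, 0.0]
grip_width: 0.0467
gripper_force: 0.0
```

View pics/w1.png

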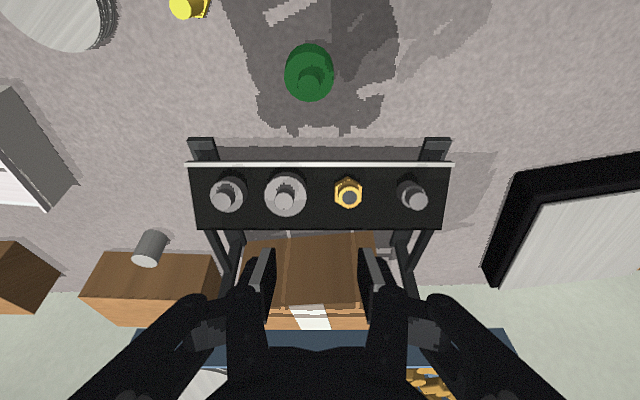

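The picture shows the tray row from low y to high y: plug (228,194), plug (285,195), brass bushing (348,193), plug (413,195). The green look-alike is at (308,72), off the tray. Next I measure the diameters with depth.

```bash
python3 - <<'E'
from h import *
z=np.load('w1.npz');im=z['im'];d=z['d']
vv,uu=np.mgrid[165:229,192:448]; uv=np.c_[uu.ravel(),vv.ravel()]
P=pts(z,uv,d[vv,uu].ravel()); g=im[vv,uu].reshape(-1,3).astype(int).max(1)
ok=d[vv,uu].ravel()>0
T=P[(g<45)&ok]
for _ in range(4):
    A=np.c_[T[:,:2],np.ones(len(T))]; k=np.linalg.lstsq(A,T[:,2],rcond=None)[0]; r=T[:,2]-A@k; T=T[abs(r)<max(.003,1.5*np.std(r))] if _<3 else T
n=np.array([-k[0],-k[1],1]);n/=np.linalg.norm(n)
print('n',n,'tilt',np.arccos(n[2]),'yaw',np.arctan2(-n[1],-n[0]),'rms',r.std(),len(T), T[:,1].min(),T[:,1].max())
h=(P[:,2]-P[:,:2]@k[:2]-k[2])*n[2]
for name,u0 in (('A',228),('B',285),('bush',348),('C',413)):
    s=(abs(uv[:,0]-u0)<30)&ok
    for lo,hi in ((.034,.046),(.019,.028)):
        m=s&(h>lo)&(h<hi); Q=P[m]
        if len(Q)<5: continue
        print(name,lo,len(Q),'h',np.median(h[m]).round(4),'px',uv[m].mean(0).round(1),'mean',Q.mean(0).round(4),'y-ext',np.ptp(Q[:,1]).round(4), 'foot',(Q.mean(0)-n*np.median(h[m])).round(4))
# 'green'
E
python3 -c "
import cv2;i=cv2.imread('pics/w1.png')[150:240,185:455];cv2.imwrite('pics/w1c.png',cv2.resize(i,None,fx=2.9,fy=2.9,interpolation=cv2.INTER_CUBIC))"
```

```text
n [-0.4749148   0.02413955  0.87970064] tilt 0.49556402940063965 yaw -0.050785521164207204 rms 0.0007955445211330302 10652 0.06579225980291986 0.36597878934943084
A 0.034 299 h 0.0399 px [221.9 200.3] mean [0.5675 0.1177 0.083 ] y-ext 0.0196 foot [0.5864 0.1167 0.048 ]
A 0.019 499 h 0.0239 px [228.9 193.2] mean [0.5727 0.1203 0.0679] y-ext 0.0361 foot [0.5841 0.1197 0.0469]
B 0.034 298 h 0.0398 px [283.7 200.6] mean [0.571  0.1811 0.0832] y-ext 0.0194 foot [0.5899 0.1801 0.0482]
B 0.019 1049 h 0.024 px [285.6 194.8] mean [0.5774 0.1811 0.0689] y-ext 0.0456 foot [0.5888 0.1805 0.0477]
bush 0.019 410 h 0.0261 px [349.1 196.5] mean [0.5809 0.2491 0.0711] y-ext 0.0236 foot [0.5933 0.2485 0.0481]
C 0.034 283 h 0.0398 px [417.3 200.2] mean [0.5775 0.318  0.0828] y-ext 0.0186 foot [0.5964 0.317  0.0479]
C 0.019 176 h 0.0241 px [408.9 193.1] mean [0.5823 0.3138 0.0678] y-ext 0.0244 foot [0.5938 0.3132 0.0466]
```

View pics/w1c.png

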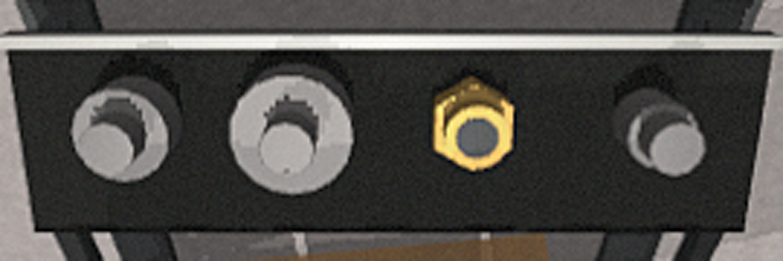

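Candidates: A (228,194), 36 mm across, is the medium plug. B (285,195), 46 mm and gray, is the large plug; the green one at (308,72) is the look-alike and stays put. C (413,195), the narrowest, is the small plug. The hexagon at (348,193) is the bushing. The crop confirms all of this.

```bash
cat >> h.py <<'E'
a=-.0508
RT=tool([np.sin(.5)*np.cos(a),np.sin(.5)*np.sin(a),-np.cos(.5)],[-np.sin(a),np.cos(a),0])
TOP={'A':np.array([.5675,.1177,.083]),'B':np.array([.571,.1811,.0832]),'C':np.array([.5775,.318,.0828])}
E
python3 - <<'E'
from h import *
go(TOP['A']-.03*RT[:,2],RT); go(TOP['A']+.014*RT[:,2],RT)
E
```

```text
row [-0.0097, -0.1947, 0.1248] [0.0008, 0.0002, 0.0007] dist 0.116 deg 0.2
row [-0.0097, -0.195, 0.2128] [0.0008, 0.0002, 0.0007] dist 0.144 deg 0.2
```

```bash
python3 -m handwheel '[[[-0.0097,-0.195,0.06],[0,0,0]],[[-0.0097,-0.195,0.06],[0,0,0]],[[-0.0097,-0.195,0.09],[0,0,0]],[[-0.0097,-0.195,0.125],[0,0,0]],[[-0.0097,-0.195,0.16],[0,0,0]],[[-0.0097,-0.195,0.19],[0,0,0]],[[-0.0097,-0.195,0.205],[0,0,0]],[[-0.0097,-0.195,0.205],[0,0,0]],[[-0.0097,-0.195,0.205],[0,0,0]]]' 0.42
python3 - <<'E'
from h import *
go(TOP['A']+.014*RT[:,2],RT)
im,d,c=grab('wrist','w2')
E
```

```text
time_s: 2.35
position: [0.5728, 0.1167, 0.0745]
tool_rot: [[-0.876, 0.049, 0.48], [0.044, 0.999, -0.022], [-0.48, 0.001, -0.877]]
ft_force: [-0.5, 0.8, 0.3]
grip_width: 0.036
gripper_force: 0.0
row [0.0012, 0.0015, 0.0079] [0.0006, 0.0003, 0.0003] dist 0.004 deg 0.1
```

View pics/w2.png

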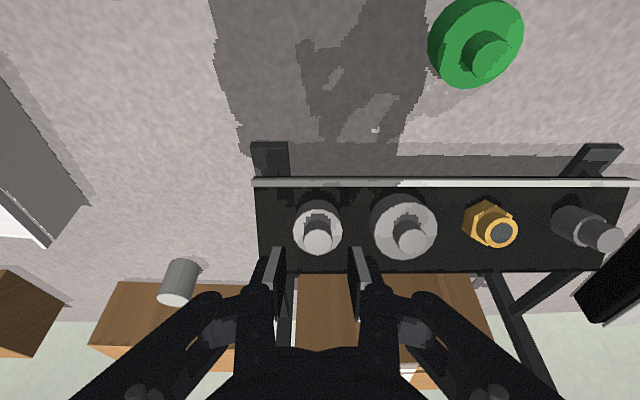

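The medium plug, boss at (318,238), lies between the open fingers at (275,255) and (358,255). The fingertips look further back than expected, so I'll measure them with depth.

Run:
```python
from h import *
z=np.load('w2.npz');d=z['d'];o=observe()
vv,uu=np.mgrid[235:300,245:390]; uv=np.c_[uu.ravel(),vv.ravel()]
P=(pts(z,uv,d[vv,uu].ravel())-o['position'])@o['tool_rot']
m=(P[:,2]<-.001)&(P[:,2]>-.06)&(d[vv,uu].ravel()>0)&(d[vv,uu].ravel()<.21)
for s,n in ((m&(P[:,1]<0),'L'),(m&(P[:,1]>0),'R')):
    Q=P[s]; print(n,len(Q),'y',np.percentile(Q[:,1],[1,50,99]).round(4),'z',np.percentile(Q[:,2],[1,50,95,99]).round(4),'x',np.percentile(Q[:,0],[1,99]).round(4))
s=(abs(uu.ravel()-320)<14)&(vv.ravel()<256)
print(P[s&(vv.ravel()==240)][:,2].round(3))
print('boss',((TOP['A']-o['position'])@o['tool_rot']).round(4))
```

```text
L 954 y [-0.0317 -0.0186 -0.0006] z [-0.0598 -0.0468 -0.0095 -0.009 ] x [-0.009   0.0122]
R 983 y [0.     0.0178 0.031 ] z [-0.0597 -0.0459 -0.0095 -0.0089] x [-0.0092  0.0122]
[-0.011 -0.01  -0.01  -0.011 -0.009 -0.01  -0.01  -0.01  -0.009 -0.011
 -0.01  -0.01  -0.01  -0.01  -0.01  -0.01  -0.01  -0.01  -0.01  -0.01
 -0.01  -0.01  -0.01  -0.01  -0.01  -0.009  0.006]
boss [ 0.0008  0.0009 -0.0099]
```

Run:
```python
from h import *
z=np.load('w2.npz');d=z['d'];o=observe()
vv,uu=np.mgrid[225:300,245:390]; uv=np.c_[uu.ravel(),vv.ravel()]
P=(pts(z,uv,d[vv,uu].ravel())-o['position'])@o['tool_rot']
m=(P[:,2]<.004)&(P[:,2]>-.06)&(d[vv,uu].ravel()>0)&(abs(P[:,1])>.015)&(abs(P[:,1])<.04)
for s in (m&(P[:,1]<0),m&(P[:,1]>0)):
    Q=P[s]; i=np.argsort(-Q[:,2])[:8]; print(Q[i].round(4).tolist())
```

```text
[[-0.0055, -0.0184, -0.0332], [-0.0058, -0.0183, -0.0339], [-0.0083, -0.0184, -0.0342], [0.0077, -0.0184, -0.0343], [-0.004, -0.0182, -0.0346], [0.0067, -0.0183, -0.0348], [-0.0065, -0.0183, -0.0349], [-0.0071, -0.0183, -0.035]]
[[-0.0054, 0.0178, -0.0334], [-0.0066, 0.0178, -0.0337], [-0.0045, 0.0177, -0.0338], [-0.007, 0.0178, -0.0341], [0.0078, 0.0177, -0.0345], [-0.0074, 0.0177, -0.0345], [0.0092, 0.0177, -0.0347], [0.0086, 0.0177, -0.0347]]
```

```bash
python3 -m handwheel '[[[0,0,0],[0,0,0]],[[0,0,0],[0,0,0]],[[0,0,0],[0,0,0]],[[0,0,0],[0,0,0]],[[0,0,0],[0,0,0]]]' 0 20
python3 - <<'E'
from h import *
im,d,z=grab('wrist','w3');o=observe()
vv,uu=np.mgrid[215:300,245:390]; uv=np.c_[uu.ravel(),vv.ravel()]
P=(pts(z,uv,d[vv,uu].ravel())-o['position'])@o['tool_rot']
g=im[vv,uu].reshape(-1,3).max(1)
m=(g<60)&(P[:,2]<.004)&(P[:,2]>-.06)&(abs(P[:,1])<.04)
for s in (m&(P[:,1]<0),m&(P[:,1]>0)):
    Q=P[s]; i=np.argsort(-Q[:,2])[:8]; print(Q[i].round(4).tolist())
cv2.imwrite('pics/w3c.png',cv2.resize(im[190:310,240:400,::-1],None,fx=4,fy=4))
E
```

```text
time_s: 2.9
position: [0.573, 0.1161, 0.0741]
tool_rot: [[-0.876, 0.05, 0.479], [0.044, 0.999, -0.023], [-0.48, 0.001, -0.877]]
ft_force: [0.1, 0.6, 0.6]
grip_width: -0.0004
gripper_force: 0.0
[[0.0051, -0.0071, 0.0039], [0.0082, -0.0036, 0.0038], [0.0067, -0.0057, 0.0037], [0.0091, -0.0008, 0.0035], [0.0045, -0.0078, 0.0034], [0.0071, -0.005, 0.0029], [0.0081, -0.0035, 0.0022], [0.0075, -0.0035, 0.0019]]
[[0.0081, 0.0049, 0.0039], [0.0043, 0.0092, 0.0039], [0.009, 0.0013, 0.0036], [0.0085, 0.0042, 0.0032], [0.0054, 0.0084, 0.0032], [0.0094, 0.0006, 0.0028], [0.0071, 0.0063, 0.0027], [0.0086, 0.0027, 0.0011]]
```

View pics/w3c.png

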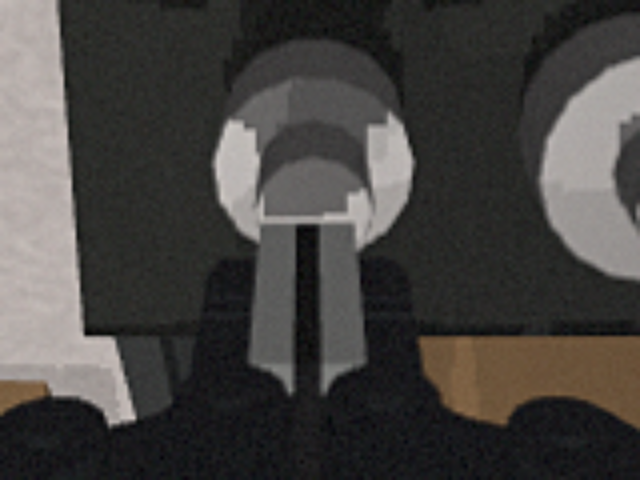

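Run:
```python
from h import *
z=np.load('w3.npz');d=z['d'];o=observe()
for u in (310,325):
  for v in (240,243,245,247,250,255,260):
    print(u,v,((pts(z,[(u,v)],d[v,u])-o['position'])@o['tool_rot']).round(4), z['im'][v,u])
print(px(z,[o['position']]))
```

```text
310 240 [[ 0.0009 -0.0047 -0.0096]] [105 102 103]
310 243 [[-0.0006 -0.0047 -0.0111]] [94 92 90]
310 245 [[ 0.0115 -0.004  -0.0371]] [166 160 157]
310 247 [[ 0.0117 -0.004  -0.0398]] [93 92 91]
310 250 [[ 0.0112 -0.0039 -0.0425]] [98 96 98]
310 255 [[ 0.0111 -0.0038 -0.0477]] [91 91 91]
310 260 [[ 0.012  -0.0036 -0.0543]] [94 93 91]
325 240 [[ 0.001   0.0052 -0.0099]] [95 91 91]
325 243 [[-0.0006  0.0052 -0.0111]] [152 149 145]
325 245 [[ 0.0115  0.0044 -0.0372]] [154 151 149]
325 247 [[ 0.0114  0.0043 -0.0393]] [89 88 86]
325 250 [[ 0.0117  0.0042 -0.0433]] [91 92 90]
325 255 [[ 0.0116  0.004  -0.0486]] [92 94 91]
325 260 [[ 0.0115  0.0039 -0.0534]] [94 91 91]
[[317.08124383 234.91832767]]
```

Run:
```python
from h import *
o=observe()
for n in ('scene','top'):
    im,d,z=grab(n,n+'1')
    c=px(z,[o['position']-.03*o['tool_rot'][:,2]])[0].astype(int); print(n,c)
    vv,uu=np.mgrid[c[1]-60:c[1]+60,c[0]-60:c[0]+60]; uv=np.c_[uu.ravel(),vv.ravel()]
    P=(pts(z,uv,d[vv,uu].ravel())-o['position'])@o['tool_rot']
    m=(abs(P[:,0])<.02)&(abs(P[:,1])<.025)&(P[:,2]<.06)&(P[:,2]>-.15)
    Q=P[m]; G=im[vv,uu].reshape(-1,3)[m]
    for i in np.argsort(-Q[:,2])[::max(1,len(Q)//45)]: print(Q[i].round(3),uv[m][i],G[i])
```

```text
scene [338 150]
[ 0.014 -0.01   0.034] [344 166] [18 17 17]
[ 0.004 -0.019  0.03 ] [346 168] [23 22 19]
[ 0.015 -0.022  0.029] [342 169] [22 23 19]
[ 0.007 -0.017  0.028] [345 167] [17 17 14]
[-0.008 -0.012  0.026] [350 165] [41 38 36]
[ 0.01  -0.021  0.025] [343 168] [22 21 18]
[-0.018  0.007  0.022] [354 158] [33 31 29]
[-0.012  0.014  0.018] [352 155] [34 33 29]
[-0.016  0.008  0.013] [352 156] [47 44 42]
[-0.007 -0.014  0.011] [347 163] [48 45 43]
[ 0.006 -0.016  0.007] [342 163] [34 31 31]
[ 0.012 -0.01   0.006] [340 161] [59 54 52]
[-0.007 -0.012  0.004] [346 161] [87 79 75]
[-0.015 -0.004  0.003] [349 158] [92 85 80]
[-0.002 -0.01   0.002] [344 160] [92 85 81]
[-0.011  0.007  0.   ] [348 154] [86 80 74]
[-0.011 -0.006 -0.006] [346 157] [59 55 53]
[-0.01  -0.005 -0.01 ] [345 156] [66 61 58]
[ 0.001  0.007 -0.012] [342 152] [94 87 84]
[-0.001 -0.001 -0.014] [342 154] [77 71 68]
[-0.001 -0.011 -0.042] [336 152] [52 46 43]
[ 0.003 -0.011 -0.048] [334 151] [13 12 13]
[-0.013 -0.006 -0.052] [339 148] [92 90 85]
[-0.    -0.014 -0.058] [333 150] [8 9 9]
[-0.008  0.01  -0.06 ] [337 141
[... 2368 characters left out ...]
.01  -0.006 -0.044] [245 191] [93 86 81]
[-0.007 -0.014 -0.049] [248 193] [73 66 63]
[-0.006 -0.01  -0.055] [246 194] [60 56 53]
[-0.009 -0.001 -0.057] [242 193] [83 79 74]
[-0.01  -0.003 -0.067] [242 194] [82 77 73]
[-0.011 -0.001 -0.071] [241 194] [82 76 71]
[-0.012  0.004 -0.081] [238 195] [74 70 65]
[-0.012  0.011 -0.083] [235 195] [65 60 57]
[-0.012  0.023 -0.085] [230 195] [68 62 58]
[-0.011 -0.024 -0.089] [249 197] [57 52 49]
[-0.006 -0.022 -0.091] [248 199] [57 54 50]
[-0.002 -0.024 -0.093] [249 201] [59 55 53]
[-0.008 -0.017 -0.104] [245 200] [56 52 47]
[-0.016 -0.006 -0.108] [240 197] [70 64 61]
[-0.017 -0.017 -0.115] [244 198] [59 53 50]
[-0.011 -0.023 -0.124] [246 202] [57 53 50]
```

Both fixed cameras agree with the wrist camera: the real fingertips sit about 35 mm behind the reported TCP. I'll work from the seen tips, so I open and advance by that much.

```bash
python3 -m handwheel '[[[0,0,0],[0,0,0]],[[0,0,0],[0,0,0]],[[0,0,0],[0,0,0]],[[0.0015,0.002,0.02],[0,0,0]],[[0.0015,0.002,0.04],[0,0,0]],[[0.0015,0.002,0.06],[0,0,0]],[[0.0015,0.002,0.06],[0,0,0]],[[0.0015,0.002,0.06],[0,0,0]]]' 0.42 20
python3 - <<'E'
from h import *
im,d,z=grab('wrist','w4');o=observe()
vv,uu=np.mgrid[200:300,245:390]; uv=np.c_[uu.ravel(),vv.ravel()]
P=(pts(z,uv,d[vv,uu].ravel())-o['position'])@o['tool_rot']
m=(P[:,2]<-.02)&(P[:,2]>-.08)&(abs(P[:,1])>.015)&(abs(P[:,1])<.04)
for s in (m&(P[:,1]<0),m&(P[:,1]>0)):
    Q=P[s]; i=np.argsort(-Q[:,2])[:200:25]; print(Q[i].round(4).tolist())
g=im[vv,uu].reshape(-1,3).max(1)
b=(abs(P[:,1])<.012)&(abs(P[:,0])<.014)&(abs(P[:,2]+.04)<.006)
print('boss',b.sum(),np.median(P[b],0).round(4),(P[b].min(0)+P[b].max(0))/2)
E
```

```text
time_s: 3.85
position: [0.5867, 0.1164, 0.0468]
tool_rot: [[-0.877, 0.05, 0.478], [0.044, 0.999, -0.023], [-0.479, 0.001, -0.878]]
ft_force: [0.6, 0.4, 0.0]
grip_width: 0.0356
gripper_force: 0.0
[[0.0082, -0.0156, -0.0207], [0.0011, -0.0173, -0.0243], [0.0034, -0.0166, -0.0247], [-0.0026, -0.0161, -0.0252], [0.0019, -0.0178, -0.0258], [0.0042, -0.0183, -0.0371], [0.0113, -0.0206, -0.0385], [0.0072, -0.0267, -0.04]]
[[0.0079, 0.0153, -0.0215], [-0.0059, 0.0167, -0.0244], [0.0069, 0.015, -0.025], [0.0012, 0.0151, -0.0258], [0.0009, 0.0176, -0.0369], [-0.0036, 0.0175, -0.0393], [-0.005, 0.0175, -0.0401], [-0.0078, 0.0175, -0.0409]]
boss 993 [ 0.0011 -0.0001 -0.0407] [-8.76724875e-04 -8.87186923e-05 -3.82024710e-02]
```

```bash
python3 -m handwheel '[[[0,0,0.017],[0,0,0]],[[0,0,0.017],[0,0,0]],[[0,0,0.017],[0,0,0]]]'
python3 -m handwheel '[[[0,0,0],[0,0,0]],[[0,0,0],[0,0,0]],[[0,0,0],[0,0,0]],[[0,0,0],[0,0,0]],[[0,0,0],[0,0,0]],[[0,0,0],[0,0,0]]]' 0 60
python3 -m handwheel '[[[0,0,-0.02],[0,0,0]],[[0,0,-0.06],[0,0,0]],[[0,0,-0.12],[0,0,0]],[[0,0,-0.2],[0,0,0]],[[0,0,-0.2],[0,0,0]],[[0,0,-0.2],[0,0,0]]]'
python3 - <<'E'
from h import *
# approximate block pose from the top view, tool vertical, seen from 0.2
b=-.12
R=tool([0,0,-1],[-np.sin(b),np.cos(b),0])
go([.50,-.20,.20],R)
E
```

```text
time_s: 4.2
position: [0.5908, 0.1163, 0.0397]
tool_rot: [[-0.876, 0.05, 0.479], [0.044, 0.999, -0.023], [-0.479, 0.001, -0.878]]
ft_force: [0.8, 0.7, -0.7]
grip_width: 0.0358
gripper_force: 0.0
time_s: 4.8
position: [0.5907, 0.1164, 0.0404]
tool_rot: [[-0.876, 0.05, 0.48], [0.044, 0.999, -0.023], [-0.48, 0.001, -0.877]]
ft_force: [-3.7, -0.2, 5.4]
grip_width: 0.0175
gripper_force: 59.4
time_s: 5.4
position: [0.5428, 0.1187, 0.1285]
tool_rot: [[-0.875, 0.05, 0.481], [0.044, 0.999, -0.023], [-0.481, 0.001, -0.876]]
ft_force: [0.9, 0.8, -0.7]
grip_width: 0.0173
gripper_force: 58.8
row [-0.022, -0.6406, -0.152] [0.006, 0.1598, 0.0218] dist 0.329 deg 29.0
```

Run:
```python
from h import *
b=-.12
R=tool([0,0,-1],[-np.sin(b),np.cos(b),0])
go([.59,-.21,.21],R)
```

```text
row [-0.1901, -0.6516, -0.0825] [0.006, 0.1598, 0.0218] dist 0.342 deg 29.0
```

```bash
python3 -m handwheel '[[[0,-0.1,-0.05],[0,0,0]],[[0,-0.2,-0.08],[0,0,0]],[[0,-0.3,-0.1],[0,0,0]],[[-0.03,-0.4,-0.12],[0.002,0.04,0.005]],[[-0.1,-0.5,-0.1],[0.004,0.08,0.01]],[[-0.15,-0.58,-0.09],[0.006,0.12,0.015]],[[-0.19,-0.65,-0.0825],[0.006,0.16,0.022]],[[-0.19,-0.65,-0.0825],[0.006,0.16,0.022]],[[-0.19,-0.65,-0.0825],[0.006,0.16,0.022]],[[-0.19,-0.65,-0.0825],[0.006,0.16,0.022]]]'
python3 - <<'E'
from h import *
grab('wrist','w5')
E
```

```text
time_s: 6.4
position: [0.5897, -0.2089, 0.2073]
tool_rot: [[-0.993, 0.121, -0.005], [0.121, 0.993, 0.002], [0.005, 0.001, -1.0]]
ft_force: [0.6, 0.8, -1.5]
grip_width: 0.0177
gripper_force: 59.0
```

View pics/w5.png

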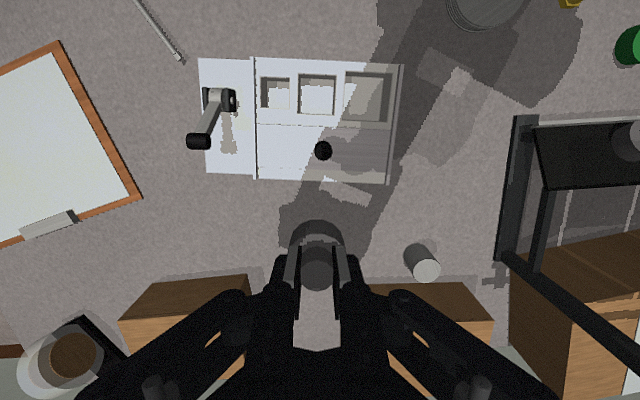

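```bash
cat > blk.py <<'E'
from h import *
z=np.load('w5.npz');im=z['im'];d=z['d'];o=observe()
vv,uu=np.mgrid[0:400,0:640]; uv=np.c_[uu.ravel(),vv.ravel()]
P=pts(z,uv,d.ravel()).reshape(400,640,3)
roi=np.zeros((400,640),bool); roi[50:130,250:405]=1
top=((P[...,2]>.046)&roi).astype(np.uint8)
hole=((P[...,2]<.046)&roi).astype(np.uint8)
n,l,s,c=cv2.connectedComponentsWithStats(hole)
H=[]
for i in range(1,n):
    if 300<s[i,4]<4000 and s[i,0]>252 and s[i,0]+s[i,2]<400:
        cn=cv2.findContours((l==i).astype(np.uint8),0,1)[0][0][:,0].astype(float)
        X=plane(z,cn,.052)[:,:2].astype(np.float32)
        (cx,cy),(w,h),an=cv2.minAreaRect(X); H.append((cx,cy)); print('hole',s[i],(round(cx,4),round(cy,4)),round(w,4),round(h,4),round(an,1))
print('ztop',np.median(P[...,2][70:120,258:262]),np.median(P[...,2][78:110,298:299]))
hb=np.array(sorted(H,key=lambda p:-p[1])) # large, medium, small
yl=np.array([.047,-.010,-.057])
A=hb[0]-hb[2]; psi=np.arctan2(-A[0],A[1]); print('yaw',psi,'span',np.linalg.norm(A))
ey=np.array([-np.sin(psi),np.cos(psi)]);ex=np.array([np.cos(psi),np.sin(psi)])
O=(hb-yl[:,None]*ey).mean(0); print('origin',O, 'pockets',(O+yl[:,None]*ey).round(4).tolist())
# knob
k=(P[...,2]>.08)&(P[...,2]<.09); k[:130]=0;k[175:]=0;k[:,:300]=0;k[:,345:]=0
kx=P[k].mean(0); print('knob',k.sum(),kx, 'block',(kx[:2]-O)@ex,(kx[:2]-O)@ey)
Q=P[125:160,180:225].reshape(-1,3);g=im[125:160,180:225].reshape(-1,3).max(1);m=(g<60)&(Q[:,2]>.07)
t=np.median(Q[m],0);print('tip',m.sum(),t,(t[:2]-O)@ex,(t[:2]-O)@ey)
# held plug in tool frame
T=(P-o['position'])@o['tool_rot']
m=(abs(T[...,0])<.03)&(abs(T[...,1])<.025)&(T[...,2]>-.06)&(T[...,2]<.03); m[:205]=0
for zz in np.arange(-.045,.02,.005):
    s=m&(abs(T[...,2]-zz)<.0025)
    if s.sum()>5: q=T[s]; print(zz.round(3),s.sum(),'x',np.percentile(q[:,0],[1,99]).round(4),'y',np.percentile(q[:,1],[1,99]).round(4))
E
python3 blk.py
```

```text
hole [ 343   71   48   51 2142] (0.5007, -0.1417) 0.0508 0.052 80.5
hole [ 298   74   38   41 1459] (0.4915, -0.1973) 0.0415 0.0419 80.4
hole [261  77  28  32 837] (0.4837, -0.2434) 0.0306 0.0318 80.3
ztop 0.050237538011815575 0.04319645434389526
yaw -0.16553696661136136 span 0.10308987341636815
origin [ 0.49304238 -0.18752133] pockets [[0.5008, -0.1412], [0.4914, -0.1974], [0.4836, -0.2437]]
knob 262 [ 0.55126344 -0.19717259  0.08401011] block 0.059015533414711885 7.446353768544351e-05
tip 432 [ 0.52068112 -0.31256924  0.11816924] 0.04786655582789659 -0.1187841360489921
-0.045 647 x [-0.0104  0.0109] y [-0.0224  0.0207]
-0.04 310 x [0.0028 0.011 ] y [-0.021   0.0196]
-0.035 242 x [0.0034 0.0154] y [-0.0151  0.0133]
-0.03 576 x [0.0042 0.0154] y [-0.0148  0.0129]
-0.025 181 x [0.0012 0.0156] y [-0.0181  0.0164]
-0.02 167 x [0.0012 0.0155] y [-0.018   0.0162]
-0.015 144 x [0.0014 0.0156] y [-0.0178  0.0159]
-0.01 71 x [0.0014 0.0155] y [-0.0178  0.016 ]
```

The picture shows the pockets at small (275,93), medium (317,93) and large (367,96), the knob at (323,151), the lever tip at (199,142), and the held medium plug at (316,255), straight in the grip.

```bash
cat >> h.py <<'E'
psi=-.1665
RB=tool([0,0,-1],[-np.sin(psi),np.cos(psi),0])
PK={'L':np.array([.5008,-.1412]),'M':np.array([.4914,-.1974]),'S':np.array([.4836,-.2437])}
def over(k,zz,off=(-.002,-.001)):
    go(np.r_[PK[k],zz]-RB@np.r_[off,0],RB)
E
python3 -c "
from h import *
over('M',.07)"
```

```text
row [0.2002, 0.0001, 0.277] [0.0003, -0.0013, 0.0147] dist 0.171 deg 2.7
```

```bash
python3 -m handwheel '[[[0.08,0,0.05],[0,0,0.0147]],[[0.15,0,0.1],[0,0,0.0147]],[[0.2,0,0.15],[0,-0.0013,0.0147]],[[0.2,0,0.22],[0,-0.0013,0.0147]],[[0.2,0,0.27],[0,-0.0013,0.0147]],[[0.2,0,0.277],[0,-0.0013,0.0147]],[[0.2,0,0.277],[0,-0.0013,0.0147]],[[0.2,0,0.277],[0,-0.0013,0.0147]]]'
python3 - <<'E'
from h import *
over('M',.07)
im,d,z=grab('wrist','w6')
cv2.imwrite('pics/w6c.png',cv2.resize(im[130:310,210:430,::-1],None,fx=3.3,fy=3.3))
E
```

```text
time_s: 7.25
position: [0.4911, -0.1972, 0.0723]
tool_rot: [[-0.986, 0.166, 0.004], [0.166, 0.986, -0.002], [-0.004, -0.001, -1.0]]
ft_force: [-0.7, -0.7, -0.7]
grip_width: 0.0176
gripper_force: 59.1
row [0.0034, 0.0016, 0.0045] [-0.0003, 0.0013, 0.0] dist 0.003 deg 0.2
```

View pics/w6c.png

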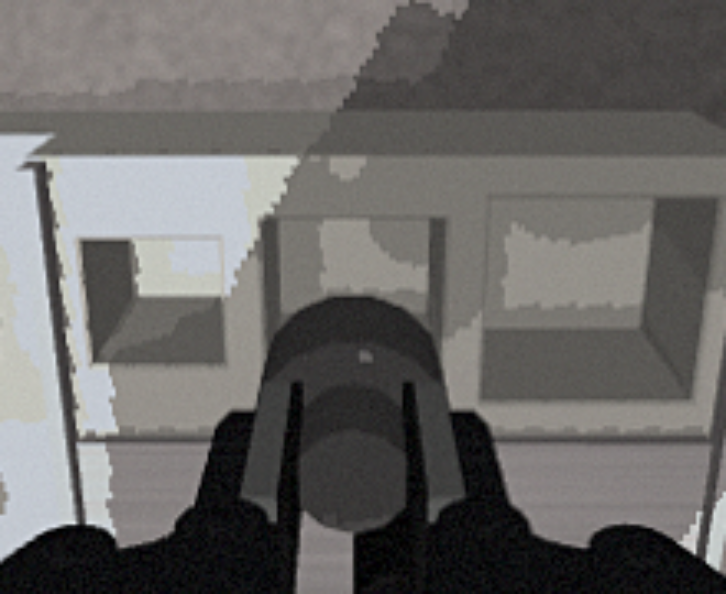

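Plug body (crop 260–440, 300–380) hovers over the medium pocket (crop 263–447, from 217). A numeric check of the alignment:

```bash
cat > al.py <<'E'
from h import *
import sys
def al(f,pk,size,dia):
    z=np.load(f+'.npz');d=z['d'];o=observe();T=o['tool_rot']
    vv,uu=np.mgrid[0:400,0:640];P=pts(z,np.c_[uu.ravel(),vv.ravel()],d.ravel())
    Q=(P-o['position'])@T
    b=(Q[:,2]>-.028)&(Q[:,2]<-.006)&(abs(Q[:,0])<.035)&(abs(Q[:,1])<.035)
    q=Q[b]; r=dia/2
    # circle fit on the visible side wall (radius known)
    from scipy.optimize import least_squares
    s=least_squares(lambda c:np.hypot(q[:,0]-c[0],q[:,1]-c[1])-r,[-.002,0],loss='soft_l1',f_scale=.0005)
    cen=o['position']+T@np.r_[s.x,-.015]
    print('plug in tool',s.x.round(4),'n',b.sum(),'rms',np.sqrt(2*s.cost/b.sum()).round(5),'z',np.percentile(q[:,2],[1,99]).round(4),'world',cen.round(4))
    # pocket: hole boundary in block axes
    ex,ey=-RB[:2,0],RB[:2,1]
    X=(P[:,:2]-PK[pk])@np.c_[ex,ey]
    top=(P[:,2]>.047)&(P[:,2]<.055)
    h=size/2
    # front edge: rim points just outside; sides likewise, for rows visible
    fr=(abs(X[:,1])<h-.006)&(X[:,0]<-h+.006)&(X[:,0]>-h-.008)&top
    xf=np.percentile(X[fr,0],98)
    vis=(X[:,0]>-h+.003)&(X[:,0]<-h+.010)&top
    l=X[vis&(X[:,1]<0)&(X[:,1]>-h-.005),1]; rr=X[vis&(X[:,1]>0)&(X[:,1]<h+.004),1]
    yl,yr=np.percentile(l,97) if len(l)>3 else np.nan,np.percentile(rr,3) if len(rr)>3 else np.nan
    print('front edge x',xf.round(4),'->centre x',(xf+h).round(4),'sides',np.round([yl,yr],4),'centre y',np.round((yl+yr)/2,4),'ztop',np.median(P[top&fr,2]).round(4))
    e=(cen[:2]-PK[pk])@np.c_[ex,ey]; print('plug minus PK in block axes',e.round(4))
al(sys.argv[1],sys.argv[2],float(sys.argv[3]),float(sys.argv[4]))
E
python3 al.py w6 M .042 .036
```

```text
plug in tool [-0.0023 -0.0002] n 544 rms 0.00024 z [-0.0278 -0.011 ] world [ 0.4934 -0.1979  0.0873]
front edge x -0.021 ->centre x 0.0 sides [-0.0209  0.0213] centre y 0.0002 ztop 0.0507
plug minus PK in block axes [ 0.0021 -0.0001]
```

```bash
python3 -m handwheel '[[[0.004,0,0],[0,0.001,0]],[[0.004,0,0.03],[0,0.001,0]],[[0.004,0,0.05],[0,0.001,0]],[[0.004,0,0.07],[0,0.001,0]],[[0.004,0,0.09],[0,0.001,0]],[[0.004,0,0.105],[0,0.001,0]],[[0.004,0,0.109],[0,0.001,0]],[[0.004,0,0.109],[0,0.001,0]]]'
```

```text
time_s: 8.1
position: [0.4887, -0.1969, 0.016]
tool_rot: [[-0.986, 0.166, -0.002], [0.166, 0.986, 0.0], [0.002, 0.0, -1.0]]
ft_force: [-0.1, 0.1, -1.2]
grip_width: 0.0176
gripper_force: 59.1
```

```bash
python3 -m handwheel '[[[0,0,0],[0,0,0]],[[0,0,0],[0,0,0]],[[0,0,0],[0,0,0]],[[0,0,0],[0,0,0]],[[0,0,-0.08],[0,0,0]],[[0,0,-0.18],[0,0,0]],[[0,0,-0.28],[0,0,0]],[[0,0,-0.34],[0,0,0]],[[0,0,-0.34],[0,0,0]]]' 0.42 20
python3 - <<'E'
from h import *
im,d,z=grab('wrist','w7')
vv,uu=np.mgrid[0:400,0:640];P=pts(z,np.c_[uu.ravel(),vv.ravel()],d.ravel())
X=(P[:,:2]-PK['M'])@np.c_[-RB[:2,0],RB[:2,1]]
m=(abs(X)<.02).all(1); print(np.histogram(P[m,2],bins=np.arange(0,.07,.004)))
b=m&(abs(P[:,2]-.047)<.004); print('boss top',b.sum(),X[b].mean(0),P[b,2].std(),np.median(P[b,2]))
b=m&(abs(P[:,2]-.031)<.004); print('body top',b.sum(),X[b].mean(0),np.median(P[b,2]))
o=observe(); go(TOP['B']-.0*RT[:,2],RT)
E
```

```text
time_s: 9.0
position: [0.4904, -0.1979, 0.1907]
tool_rot: [[-0.986, 0.166, 0.006], [0.166, 0.986, -0.005], [-0.007, -0.004, -1.0]]
ft_force: [0.6, -0.4, -0.1]
grip_width: 0.0363
gripper_force: 0.0
(array([  0,  90,   8,   5,   3,   7,   5, 366,  24,  12,   9, 202,   8,
         0,   0,   0,   0]), array([0.   , 0.004, 0.008, 0.012, 0.016, 0.02 , 0.024, 0.028, 0.032,
       0.036, 0.04 , 0.044, 0.048, 0.052, 0.056, 0.06 , 0.064, 0.068]))
boss top 210 [-0.00064297 -0.00036821] 0.0007070151197431524 0.0467569040838358
body top 389 [-0.00196869 -0.00033564] 0.03071106773198192
row [-0.0346, 0.7737, 0.2082] [-0.0098, -0.1583, -0.036] dist 0.401 deg 29.3
```

```bash
python3 -m handwheel '[[[0,0.1,0],[-0.002,-0.04,-0.009]],[[0,0.2,0],[-0.005,-0.08,-0.018]],[[0,0.3,0],[-0.008,-0.12,-0.027]],[[0,0.4,0],[-0.01,-0.158,-0.036]],[[-0.01,0.5,0.05],[-0.01,-0.158,-0.036]],[[-0.02,0.6,0.09],[-0.01,-0.158,-0.036]],[[-0.03,0.7,0.13],[-0.01,-0.158,-0.036]],[[-0.0346,0.774,0.16],[-0.01,-0.158,-0.036]],[[-0.0346,0.774,0.2],[-0.01,-0.158,-0.036]],[[-0.0346,0.774,0.208],[-0.01,-0.158,-0.036]]]' 0.42
python3 -m handwheel '[[[0,0,0],[0,0,0]],[[0,0,0],[0,0,0]]]'
python3 - <<'E'
from h import *
im,d,z=grab('wrist','w8');o=observe()
vv,uu=np.mgrid[0:400,0:640];P=(pts(z,np.c_[uu.ravel(),vv.ravel()],d.ravel())-o['position'])@o['tool_rot']
b=(abs(P[:,0])<.016)&(abs(P[:,1])<.016)&(abs(P[:,2])<.005);print('boss',b.sum(),P[b].mean(0),np.percentile(P[b],[2,98],axis=0).mean(0))
go(TOP['B']+.049*RT[:,2],RT)
E
```

```text
time_s: 10.05
position: [0.5679, 0.183, 0.0781]
tool_rot: [[-0.882, 0.048, 0.469], [0.043, 0.999, -0.021], [-0.469, 0.001, -0.883]]
ft_force: [-0.0, -1.0, -0.2]
grip_width: 0.0355
gripper_force: 0.0
time_s: 10.25
position: [0.5703, 0.1808, 0.0828]
tool_rot: [[-0.878, 0.052, 0.475], [0.047, 0.999, -0.022], [-0.476, 0.003, -0.88]]
ft_force: [-0.0, 0.4, 1.3]
grip_width: 0.0358
gripper_force: 0.0
boss 586 [ 2.32199530e-04 -6.66441345e-05  2.60873136e-04] [-0.00038797 -0.00015922  0.00143611]
row [-0.0012, 0.0004, 0.0983] [0.0006, -0.001, -0.0009] dist 0.049 deg 0.3
```

```bash
python3 -m handwheel '[[[-0.001,0,0.03],[0,-0.001,-0.001]],[[-0.001,0,0.06],[0,-0.001,-0.001]],[[-0.001,0,0.085],[0,-0.001,-0.001]],[[-0.001,0,0.097],[0,-0.001,-0.001]],[[-0.001,0,0.097],[0,-0.001,-0.001]],[[-0.001,0,0.097],[0,-0.001,-0.001]]]'
python3 -m handwheel '[[[0,0,0],[0,0,0]],[[0,0,0],[0,0,0]],[[0,0,0],[0,0,0]],[[0,0,0],[0,0,0]],[[0,0,0],[0,0,0]]]' 0 60
python3 -m handwheel '[[[0,0,-0.02],[0,0,0]],[[0,0,-0.06],[0,0,0]],[[0,0,-0.12],[0,0,0]],[[0,0,-0.2],[0,0,0]],[[0,0,-0.2],[0,0,0]],[[0,0,-0.2],[0,0,0]]]'
python3 - <<'E'
from h import *
over('L',.15)
E
```

```text
time_s: 10.9
position: [0.5937, 0.1807, 0.0397]
tool_rot: [[-0.877, 0.048, 0.478], [0.043, 0.999, -0.022], [-0.478, 0.001, -0.878]]
ft_force: [0.5, 0.4, -0.4]
grip_width: 0.0361
gripper_force: 0.0
time_s: 11.4
position: [0.5935, 0.1802, 0.0403]
tool_rot: [[-0.877, 0.048, 0.478], [0.043, 0.999, -0.023], [-0.478, 0.001, -0.878]]
ft_force: [-3.6, -4.6, 4.9]
grip_width: 0.0175
gripper_force: 59.1
time_s: 12.0
position: [0.5456, 0.1832, 0.1285]
tool_rot: [[-0.876, 0.047, 0.479], [0.042, 0.999, -0.021], [-0.48, 0.002, -0.877]]
ft_force: [-0.0, -0.2, -1.4]
grip_width: 0.0177
gripper_force: 58.8
row [0.0337, -0.6499, -0.0687] [0.01, 0.159, 0.037] dist 0.327 deg 29.4
```

```bash
python3 -m handwheel '[[[0,-0.1,-0.06],[0,0,0]],[[0,-0.2,-0.08],[0,0,0]],[[0.01,-0.3,-0.08],[0.002,0.04,0.009]],[[0.02,-0.4,-0.08],[0.005,0.08,0.018]],[[0.03,-0.5,-0.075],[0.008,0.12,0.027]],[[0.0337,-0.6,-0.07],[0.01,0.159,0.037]],[[0.0337,-0.65,-0.0687],[0.01,0.159,0.037]],[[0.0337,-0.65,-0.0687],[0.01,0.159,0.037]],[[0.0337,-0.65,-0.0687],[0.01,0.159,0.037]]]'
python3 -c "
from h import *
over('L',.072)"
```

```text
time_s: 12.9
position: [0.4987, -0.1406, 0.1479]
tool_rot: [[-0.986, 0.168, -0.004], [0.168, 0.986, 0.001], [0.004, 0.001, -1.0]]
ft_force: [-0.4, 0.3, -0.0]
grip_width: 0.0176
gripper_force: 59.0
row [-0.0009, 0.0014, 0.1518] [0.0002, -0.0012, -0.0008] dist 0.076 deg 0.3
```

```bash
python3 -m handwheel '[[[0,0.001,0.06],[0,-0.001,0]],[[0,0.001,0.11],[0,-0.001,0]],[[0,0.001,0.145],[0,-0.001,0]],[[0,0.001,0.152],[0,-0.001,0]],[[0,0.001,0.152],[0,-0.001,0]],[[0,0.001,0.152],[0,-0.001,0]]]'
python3 -c "
from h import *
grab('wrist','w9')"; python3 al.py w9 L .052 .046
```

```text
time_s: 13.5
position: [0.4995, -0.1394, 0.0741]
tool_rot: [[-0.986, 0.166, 0.003], [0.166, 0.986, -0.002], [-0.003, -0.001, -1.0]]
ft_force: [-0.5, 0.4, -0.6]
grip_width: 0.0177
gripper_force: 59.0
plug in tool [-0.0027 -0.0002] n 654 rms 0.00023 z [-0.0278 -0.0109] world [ 0.5021 -0.1402  0.0893]
front edge x -0.0265 ->centre x -0.0005 sides [-0.0258  0.026 ] centre y 0.0001 ztop 0.0507
plug minus PK in block axes [0.0011 0.0012]
```

```bash
python3 -m handwheel '[[[0.0026,-0.0022,0],[0,0.001,0]],[[0.0026,-0.0022,0.03],[0,0.001,0]],[[0.0026,-0.0022,0.05],[0,0.001,0]],[[0.0026,-0.0022,0.07],[0,0.001,0]],[[0.0026,-0.0022,0.09],[0,0.001,0]],[[0.0026,-0.0022,0.107],[0,0.001,0]],[[0.0026,-0.0022,0.111],[0,0.001,0]],[[0.0026,-0.0022,0.111],[0,0.001,0]]]'
```

```text
time_s: 14.35
position: [0.4976, -0.1406, 0.0175]
tool_rot: [[-0.986, 0.166, -0.002], [0.166, 0.986, -0.0], [0.002, -0.0, -1.0]]
ft_force: [-0.0, -0.3, -1.2]
grip_width: 0.0178
gripper_force: 59.0
```

```bash
python3 -m handwheel '[[[0,0,0],[0,0,0]],[[0,0,0],[0,0,0]],[[0,0,0],[0,0,0]],[[0,0,0],[0,0,0]],[[0,0,-0.08],[0,0,0]],[[0,0,-0.18],[0,0,0]],[[0,0,-0.28],[0,0,0]],[[0,0,-0.34],[0,0,0]],[[0,0,-0.34],[0,0,0]]]' 0.42 20
cat > seat.py <<'E'
from h import *
import sys
im,d,z=grab('wrist',sys.argv[1])
vv,uu=np.mgrid[0:400,0:640];P=pts(z,np.c_[uu.ravel(),vv.ravel()],d.ravel())
for k in sys.argv[2]:
    X=(P[:,:2]-PK[k])@np.c_[-RB[:2,0],RB[:2,1]]
    m=(abs(X)<.016).all(1); b=m&(abs(P[:,2]-.047)<.003)&(np.hypot(*X.T)<.015); print(k,'boss top',b.sum(),X[b].mean(0).round(4),P[b,2].std().round(4),np.median(P[b,2]).round(4))
E
python3 seat.py w10 LM; python3 -c "
from h import *
go(TOP['C'],RT)"
```

```text
time_s: 15.25
position: [0.4995, -0.1414, 0.1922]
tool_rot: [[-0.986, 0.166, 0.006], [0.166, 0.986, -0.005], [-0.007, -0.004, -1.0]]
ft_force: [0.3, -0.2, -0.1]
grip_width: 0.0355
gripper_force: 0.0
L boss top 209 [-0.0009 -0.0005] 0.0008 0.0468
M boss top 206 [-0.0007 -0.0001] 0.0008 0.0468
row [-0.0027, 0.9316, 0.2116] [-0.0099, -0.1582, -0.0361] dist 0.478 deg 29.3
```

```bash
python3 -m handwheel '[[[0,0.1,0],[-0.002,-0.04,-0.009]],[[0,0.2,0],[-0.005,-0.08,-0.018]],[[0,0.3,0],[-0.008,-0.12,-0.027]],[[0,0.4,0],[-0.01,-0.158,-0.036]],[[0,0.5,0.03],[-0.01,-0.158,-0.036]],[[0,0.59,0.05],[-0.01,-0.158,-0.036]],[[0,0.68,0.08],[-0.01,-0.158,-0.036]],[[0,0.77,0.1],[-0.01,-0.158,-0.036]],[[0,0.86,0.12],[-0.01,-0.158,-0.036]],[[0,0.93,0.14],[-0.01,-0.158,-0.036]]]' 0.42
python3 -m handwheel '[[[0,0,0],[0,0,0]],[[0,0,0],[0,0,0]]]'
python3 - <<'E'
from h import *
im,d,z=grab('wrist','w11');o=observe()
vv,uu=np.mgrid[0:400,0:640];W=pts(z,np.c_[uu.ravel(),vv.ravel()],d.ravel())
P=(W-TOP['C'])@RT
b=(abs(P[:,0])<.016)&(abs(P[:,1])<.016)&(abs(P[:,2])<.005);print('boss vs stored',b.sum(),P[b].mean(0),np.percentile(P[b],[2,98],axis=0).mean(0))
go(TOP['C'],RT);go(TOP['C']+.049*RT[:,2],RT)
E
```

```text
time_s: 16.3
position: [0.5742, 0.3203, 0.115]
tool_rot: [[-0.88, 0.05, 0.473], [0.044, 0.999, -0.022], [-0.473, 0.001, -0.881]]
ft_force: [0.2, -1.0, 0.2]
grip_width: 0.0358
gripper_force: 0.0
time_s: 16.5
position: [0.5741, 0.3181, 0.1154]
tool_rot: [[-0.88, 0.05, 0.472], [0.044, 0.999, -0.023], [-0.473, 0.001, -0.881]]
ft_force: [0.5, 0.5, 0.7]
grip_width: 0.0364
gripper_force: 0.0
boss vs stored 494 [-0.00024023  0.0012894  -0.00029518] [-0.00073847  0.00147188  0.00098129]
row [0.0264, 0.0016, 0.0617] [0.0003, -0.0021, -0.0002] dist 0.034 deg 0.4
row [0.0258, 0.0015, 0.1597] [0.0003, -0.0021, -0.0002] dist 0.081 deg 0.4
```

```bash
python3 -m handwheel '[[[0.026,0.004,0.03],[0,-0.002,0]],[[0.026,0.004,0.06],[0,-0.002,0]],[[0.026,0.004,0.09],[0,-0.002,0]],[[0.026,0.004,0.12],[0,-0.002,0]],[[0.026,0.004,0.145],[0,-0.002,0]],[[0.026,0.004,0.158],[0,-0.002,0]],[[0.026,0.004,0.158],[0,-0.002,0]],[[0.026,0.004,0.158],[0,-0.002,0]]]'
python3 -c "
from h import *
go(TOP['C']+.049*RT[:,2],RT)"
```

```text
time_s: 17.35
position: [0.6015, 0.3188, 0.0421]
tool_rot: [[-0.875, 0.051, 0.481], [0.046, 0.999, -0.022], [-0.481, 0.002, -0.877]]
ft_force: [-0.3, -0.0, 0.4]
grip_width: 0.0361
gripper_force: 0.0
row [0.0029, -0.004, 0.0036] [0.0006, 0.0007, -0.0004] dist 0.003 deg 0.2
```

```bash
python3 -m handwheel '[[[0.003,0,0.003],[0,0,0]],[[0.003,0,0.003],[0,0,0]]]'
python3 -m handwheel '[[[0,0,0],[0,0,0]],[[0,0,0],[0,0,0]],[[0,0,0],[0,0,0]],[[0,0,0],[0,0,0]],[[0,0,0],[0,0,0]]]' 0 60
python3 -m handwheel '[[[0,0,-0.02],[0,0,0]],[[0,0,-0.06],[0,0,0]],[[0,0,-0.12],[0,0,0]],[[0,0,-0.2],[0,0,0]],[[0,0,-0.2],[0,0,0]],[[0,0,-0.2],[0,0,0]]]'
python3 -c "
from h import *
over('S',.15)"
```

```text
time_s: 17.55
position: [0.6006, 0.3189, 0.0401]
tool_rot: [[-0.875, 0.051, 0.481], [0.046, 0.999, -0.022], [-0.481, 0.002, -0.877]]
ft_force: [-0.9, -0.6, 0.3]
grip_width: 0.0357
gripper_force: 0.0
time_s: 18.05
position: [0.6006, 0.3187, 0.0404]
tool_rot: [[-0.875, 0.051, 0.481], [0.046, 0.999, -0.023], [-0.481, 0.002, -0.877]]
ft_force: [-3.0, -1.8, 5.9]
grip_width: 0.0178
gripper_force: 59.9
time_s: 18.65
position: [0.5526, 0.3214, 0.1286]
tool_rot: [[-0.875, 0.05, 0.482], [0.046, 0.999, -0.021], [-0.483, 0.003, -0.876]]
ft_force: [0.4, 0.1, 0.3]
grip_width: 0.0174
gripper_force: 59.0
row [0.0517, -1.1332, -0.0815] [0.0103, 0.1601, 0.0359] dist 0.569 deg 29.6
```

```bash
python3 -m handwheel '[[[0,-0.08,-0.06],[0,0,0]],[[0,-0.17,-0.08],[0,0,0]],[[0,-0.26,-0.08],[0,0,0]],[[0,-0.35,-0.08],[0,0,0]],[[0,-0.44,-0.08],[0,0,0]],[[0,-0.53,-0.08],[0,0,0]],[[0.01,-0.62,-0.08],[0.002,0.04,0.009]],[[0.02,-0.7,-0.08],[0.005,0.08,0.018]],[[0.03,-0.78,-0.08],[0.008,0.12,0.027]],[[0.04,-0.86,-0.08],[0.01,0.16,0.036]]]'
python3 -m handwheel '[[[0,0,0],[0,0,0]]]'
python3 -c "
from h import *
over('S',.10)"
```

```text
time_s: 19.65
position: [0.4935, -0.1086, 0.1516]
tool_rot: [[-0.986, 0.169, -0.007], [0.169, 0.986, 0.001], [0.007, 0.0, -1.0]]
ft_force: [1.2, 0.9, 0.1]
grip_width: 0.0174
gripper_force: 59.0
time_s: 19.75
position: [0.4952, -0.1114, 0.1502]
tool_rot: [[-0.985, 0.172, -0.006], [0.172, 0.985, 0.0], [0.006, -0.001, -1.0]]
ft_force: [0.3, 1.0, -0.8]
grip_width: 0.0174
gripper_force: 59.0
row [-0.0193, -0.2626, 0.1005] [-0.0003, -0.0019, -0.002] dist 0.141 deg 0.5
```

```bash
python3 -m handwheel '[[[-0.01,-0.1,0],[0,-0.002,-0.002]],[[-0.02,-0.2,0.02],[0,-0.002,-0.002]],[[-0.02,-0.262,0.06],[0,-0.002,-0.002]],[[-0.02,-0.262,0.11],[0,-0.002,-0.002]],[[-0.02,-0.262,0.15],[0,-0.002,-0.002]],[[-0.02,-0.262,0.156],[0,-0.002,-0.002]],[[-0.02,-0.262,0.156],[0,-0.002,-0.002]],[[-0.02,-0.262,0.156],[0,-0.002,-0.002]]]'
python3 -c "
from h import *
grab('wrist','w12')"; python3 al.py w12 S .032 .026
```

```text
time_s: 20.55
position: [0.4825, -0.2374, 0.0748]
tool_rot: [[-0.987, 0.16, 0.006], [0.16, 0.987, -0.002], [-0.006, -0.001, -1.0]]
ft_force: [-0.0, -0.2, 0.2]
grip_width: 0.0172
gripper_force: 59.1
plug in tool [-0.0024 -0.0003] n 403 rms 0.00027 z [-0.0275 -0.0108] world [ 0.4848 -0.2381  0.0899]
front edge x -0.0165 ->centre x -0.0005 sides [-0.0159  0.0161] centre y 0.0001 ztop 0.0507
plug minus PK in block axes [0.0002 0.0057]
```

```bash
python3 -m handwheel '[[[0.001,-0.0114,0],[0,0.0015,0.002]],[[0.001,-0.0114,0],[0,0.0015,0.002]],[[0.001,-0.0114,0],[0,0.0015,0.002]]]'
python3 -c "
from h import *
grab('wrist','w13')"; python3 al.py w13 S .032 .026
```

```text
time_s: 20.9
position: [0.4807, -0.2432, 0.0743]
tool_rot: [[-0.986, 0.167, 0.001], [0.167, 0.986, -0.001], [-0.001, -0.0, -1.0]]
ft_force: [0.7, 0.0, 0.5]
grip_width: 0.0173
gripper_force: 59.1
plug in tool [-0.0025 -0.0005] n 397 rms 0.00028 z [-0.0277 -0.011 ] world [ 0.483  -0.244   0.0892]
front edge x -0.0158 ->centre x 0.0002 sides [-0.0161  0.0163] centre y 0.0001 ztop 0.0507
plug minus PK in block axes [-0.0005 -0.0004]
```

```bash
python3 -m handwheel '[[[0,0.001,0.03],[0,0,0]],[[0,0.001,0.05],[0,0,0]],[[0,0.001,0.07],[0,0,0]],[[0,0.001,0.09],[0,0,0]],[[0,0.001,0.107],[0,0,0]],[[0,0.001,0.111],[0,0,0]],[[0,0.001,0.111],[0,0,0]]]'
```

```text
time_s: 21.65
position: [0.4806, -0.2424, 0.0183]
tool_rot: [[-0.986, 0.166, -0.0], [0.166, 0.986, 0.0], [0.0, 0.0, -1.0]]
ft_force: [1.1, -0.6, 0.0]
grip_width: 0.0174
gripper_force: 59.1
```

```bash
python3 -m handwheel '[[[0,0,0],[0,0,0]],[[0,0,0],[0,0,0]],[[0,0,0],[0,0,0]],[[0,0,0],[0,0,0]],[[0,0,-0.08],[0,0,0]],[[0,0,-0.18],[0,0,0]],[[0,0,-0.28],[0,0,0]],[[0,0,-0.32],[0,0,0]],[[0,0,-0.32],[0,0,0]]]' 0.42 20
python3 seat.py w14 SML
python3 - <<'E'
from h import *
z=np.load('w14.npz');vv,uu=np.mgrid[0:400,0:640];P=pts(z,np.c_[uu.ravel(),vv.ravel()],z['d'].ravel())
O=np.array([.493,-.1875]);ex,ey=-RB[:2,0],RB[:2,1];X=(P[:,:2]-O)@np.c_[ex,ey]
m=(P[:,2]>.079)&(P[:,2]<.088)&(abs(X[:,0]-.06)<.02)&(abs(X[:,1])<.02)
print('knob top',m.sum(),X[m].mean(0),X[m].min(0),X[m].max(0),np.median(P[m,2]))
k=np.r_[O+.061*ex,0]; go(k+[0,0,.10],RB); go(k+[0,0,.030],RB)
E
```

```text
time_s: 22.55
position: [0.4817, -0.2432, 0.1818]
tool_rot: [[-0.986, 0.166, 0.005], [0.166, 0.986, -0.005], [-0.006, -0.004, -1.0]]
ft_force: [-0.1, 0.2, -0.3]
grip_width: 0.0358
gripper_force: 0.0
S boss top 221 [-0.0008 -0.0002] 0.0008 0.0468
M boss top 219 [-0.0005 -0.0006] 0.0007 0.0468
L boss top 210 [-0.0007 -0.0013] 0.0008 0.0467
knob top 237 [ 0.05707031 -0.00022066] [ 0.04871629 -0.00990278] [0.06772448 0.00952105] 0.08369683882683468
row [-0.1272, 0.113, 0.1589] [-0.0005, 0.0007, -0.0002] dist 0.116 deg 0.2
row [-0.1269, 0.1132, 0.2989] [-0.0005, 0.0007, -0.0002] dist 0.172 deg 0.2
```

```bash
python3 -m handwheel '[[[-0.06,0.06,0.03],[0,0,0]],[[-0.121,0.113,0.06],[0,0,0]],[[-0.121,0.113,0.12],[0,0,0]],[[-0.121,0.113,0.18],[0,0,0]],[[-0.121,0.113,0.23],[0,0,0]],[[-0.121,0.113,0.27],[0,0,0]],[[-0.121,0.113,0.292],[0,0,0]],[[-0.121,0.113,0.292],[0,0,0]],[[-0.121,0.113,0.292],[0,0,0]]]' 0.42
python3 -c "
from h import *
O=np.array([.493,-.1875]);k=np.r_[O-.058*RB[:2,0],.030];go(k,RB)"
```

```text
time_s: 23.5
position: [0.5498, -0.1969, 0.0326]
tool_rot: [[-0.986, 0.166, 0.0], [0.166, 0.986, -0.0], [-0.0, -0.0, -1.0]]
ft_force: [-0.2, 0.2, 0.4]
grip_width: 0.0359
gripper_force: 0.0
row [-0.0008, -0.0003, 0.0052] [-0.0001, 0.0, -0.0002] dist 0.003 deg 0.0
```

```bash
python3 -m handwheel '[[[0,0,0],[0,0,0]],[[0,0,0],[0,0,0]],[[0,0,0],[0,0,0]],[[0,0,0],[0,0,0]],[[0,0,0],[0,0,0]]]' 0 50
python3 -m handwheel '[[[0.01,0,0],[0,0,0]],[[0.025,0,0],[0,0,0]],[[0.04,0,0],[0,0,0]],[[0.055,0,0],[0,0,0]],[[0.07,0,0],[0,0,0]],[[0.085,0,0],[0,0,0]],[[0.1,0,0],[0,0,0]],[[0.11,0,0],[0,0,0]],[[0.116,0,0],[0,0,0]],[[0.116,0,0],[0,0,0]]]'
```

```text
time_s: 24.0
position: [0.5503, -0.1967, 0.0336]
tool_rot: [[-0.986, 0.166, 0.002], [0.166, 0.986, -0.001], [-0.002, -0.0, -1.0]]
ft_force: [-0.1, 3.4, 6.2]
grip_width: 0.0177
gripper_force: 49.0
time_s: 25.0
position: [0.4928, -0.1871, 0.0336]
tool_rot: [[-0.986, 0.166, 0.002], [0.166, 0.986, -0.001], [-0.002, -0.001, -1.0]]
ft_force: [-1.3, 3.6, 7.9]
grip_width: 0.0179
gripper_force: 49.2
```

```bash
python3 -m handwheel '[[[0.004,0,0],[0,0,0]],[[0.008,0,0],[0,0,0]],[[0.008,0,0],[0,0,0]]]'
python3 -m handwheel '[[[0.004,0,0],[0,0,0]],[[0.004,0,0],[0,0,0]]]'
```

```text
time_s: 25.3
position: [0.4921, -0.1871, 0.0337]
tool_rot: [[-0.986, 0.167, 0.009], [0.167, 0.986, -0.002], [-0.009, -0.001, -1.0]]
ft_force: [14.6, 3.5, -0.7]
grip_width: 0.018
gripper_force: 49.0
time_s: 25.5
position: [0.4922, -0.1871, 0.0337]
tool_rot: [[-0.986, 0.167, 0.013], [0.167, 0.986, -0.003], [-0.014, -0.001, -1.0]]
ft_force: [23.6, 4.0, -7.5]
grip_width: 0.0179
gripper_force: 49.2
```

```bash
python3 -m handwheel '[[[-0.01,0,0],[0,0,0]],[[-0.01,0,0],[0,0,0]]]'
python3 -m handwheel '[[[0,0,0],[0,0,0]],[[0,0,0],[0,0,0]],[[0,0,0],[0,0,0]],[[0,0,-0.08],[0,0,0]],[[0,0,-0.18],[0,0,0]],[[-0.06,0,-0.26],[0,0,0]],[[-0.1,0,-0.3],[0,0,0]],[[-0.1,0,-0.3],[0,0,0]],[[-0.1,0,-0.3],[0,0,0]]]' 0.42
python3 - <<'E'
from h import *
im,d,z=grab('wrist','w15');cv2.imwrite('pics/w15c.png',cv2.resize(im[40:260,130:450,::-1],None,fx=2.4,fy=2.4))
vv,uu=np.mgrid[0:400,0:640];P=pts(z,np.c_[uu.ravel(),vv.ravel()],z['d'].ravel())
O=np.array([.493,-.1875]);ex,ey=-RB[:2,0],RB[:2,1];X=(P[:,:2]-O)@np.c_[ex,ey]
m=(P[:,2]>.079)&(P[:,2]<.088)&(abs(X[:,0])<.03)&(abs(X[:,1])<.02)
print('knob top',m.sum(),X[m].mean(0),X[m].min(0),X[m].max(0),np.median(P[m,2]))
m=(P[:,2]>.0535)&(P[:,2]<.0585)&(abs(X[:,1])<.06)&(abs(X[:,0])<.05); print('plate',np.percentile(X[m,0],[1,99]),m.sum())
m=(abs(X[:,1]+.122)<.02)&(X[:,0]>.0)&(X[:,0]<.09)&(P[:,2]>.06)&(P[:,2]<.13); print('lever',m.sum(),X[m].min(0),X[m].max(0),P[m,2].max())
g=im.reshape(-1,3).max(1); m&=(g<60)&(P[:,2]>.085); print('tip',m.sum(),X[m].mean(0),X[m].min(0),X[m].max(0),P[m,2].max())
E
```

```text
time_s: 25.7
position: [0.493, -0.1872, 0.0336]
tool_rot: [[-0.986, 0.166, 0.003], [0.166, 0.986, -0.001], [-0.003, -0.001, -1.0]]
ft_force: [2.2, 2.4, 5.9]
grip_width: 0.0179
gripper_force: 50.8
time_s: 26.6
position: [0.5403, -0.1951, 0.1816]
tool_rot: [[-0.986, 0.166, -0.001], [0.166, 0.986, 0.0], [0.001, 0.0, -1.0]]
ft_force: [-0.2, 0.0, 0.4]
grip_width: 0.0359
gripper_force: 0.0Traceback (most recent call last):
  File "<stdin>", line 3, in <module>
KeyError: 'd'
```

View pics/w15c.png

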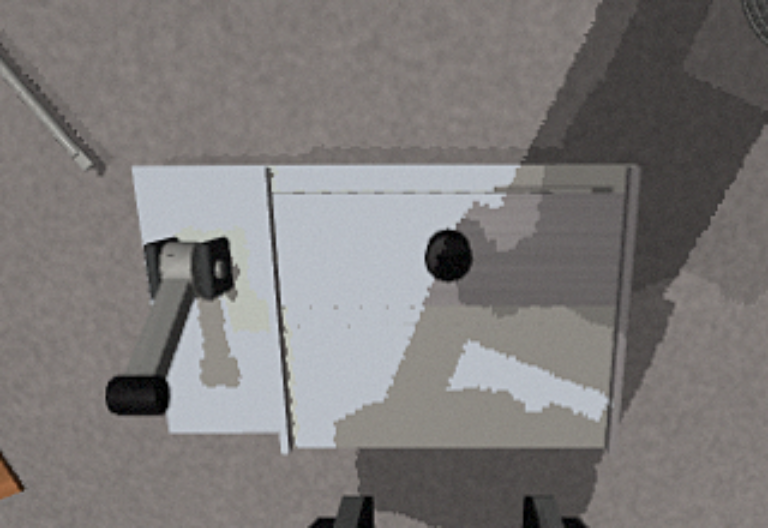

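The plate now covers all three pockets, with the knob at (447,255) in the crop. The lever still leans back, its tip at (137,395).

```bash
cat > lev.py <<'E'
from h import *
import sys
z=np.load(sys.argv[1]+'.npz');im=z['im'];d=z['d']
vv,uu=np.mgrid[0:400,0:640];P=pts(z,np.c_[uu.ravel(),vv.ravel()],d.ravel())
O=np.array([.493,-.1875]);ex,ey=-RB[:2,0],RB[:2,1];X=(P[:,:2]-O)@np.c_[ex,ey]
m=(P[:,2]>.079)&(P[:,2]<.088)&(abs(X[:,0])<.03)&(abs(X[:,1])<.02)
print('knob top',m.sum(),X[m].mean(0),X[m].min(0),X[m].max(0))
m=(P[:,2]>.0535)&(P[:,2]<.0585)&(abs(X[:,1])<.06)&(abs(X[:,0])<.05); print('plate',np.percentile(X[m,0],[1,99]),m.sum())
m=(abs(X[:,1]+.122)<.02)&(X[:,0]>-.09)&(X[:,0]<.09)&(P[:,2]>.085)&(P[:,2]<.15); print('tip',m.sum(),X[m].mean(0),X[m].min(0),X[m].max(0),P[m,2].max())
E
python3 lev.py w15
```

```text
knob top 318 [0.00072556 0.00025784] [-0.00835549 -0.00924977] [0.01051985 0.00946445]
plate [-0.02312373  0.02576301] 4884
tip 740 [ 0.04255381 -0.12030996] [ 0.02670169 -0.13173054] [ 0.05744513 -0.11198478] 0.12116181757493474
```

Run:
```python
from h import *
O=np.array([.493,-.1875]);ex,ey=-RB[:2,0],RB[:2,1]
for x,zz in ((.09,.15),(.09,.0585),(-.022,.0585)): go(np.r_[O+x*ex-.122*ey,zz],RB)
```

```text
row [-0.0857, -0.2448, 0.0618] [0.0002, -0.0009, -0.0002] dist 0.133 deg 0.2
row [-0.0862, -0.2449, 0.2448] [0.0002, -0.0009, -0.0002] dist 0.178 deg 0.2
row [0.1378, -0.2451, 0.2454] [0.0002, -0.0009, -0.0002] dist 0.187 deg 0.2
```

```bash
python3 -m handwheel '[[[-0.086,0,0],[0,-0.001,0]],[[-0.086,-0.08,0],[0,-0.001,0]],[[-0.086,-0.16,0.02],[0,-0.001,0]],[[-0.086,-0.245,0.06],[0,-0.001,0]],[[-0.086,-0.245,0.12],[0,-0.001,0]],[[-0.086,-0.245,0.18],[0,-0.001,0]],[[-0.086,-0.245,0.23],[0,-0.001,0]],[[-0.086,-0.245,0.245],[0,-0.001,0]],[[-0.086,-0.245,0.245],[0,-0.001,0]],[[-0.086,-0.245,0.245],[0,-0.001,0]]]' 0 50
```

```text
time_s: 27.65
position: [0.5631, -0.3235, 0.061]
tool_rot: [[-0.986, 0.166, 0.004], [0.166, 0.986, -0.002], [-0.004, -0.001, -1.0]]
ft_force: [0.1, -1.1, 0.9]
grip_width: -0.0002
gripper_force: 0.0
```

```bash
python3 -m handwheel '[[[0.03,0,0],[0,0,0]],[[0.06,0,0],[0,0,0]],[[0.085,0,0],[0,0,0]],[[0.11,0,0],[0,0,0]],[[0.135,0,0],[0,0,0]],[[0.16,0,0],[0,0,0]],[[0.185,0,0],[0,0,0]],[[0.205,0,0],[0,0,0]],[[0.225,0,0],[0,0,0]],[[0.225,0,0],[0,0,0]]]'
```

```text
time_s: 28.65
position: [0.4516, -0.3048, 0.0605]
tool_rot: [[-0.986, 0.167, 0.004], [0.167, 0.986, -0.002], [-0.004, -0.001, -1.0]]
ft_force: [0.2, -0.4, -0.3]
grip_width: 0.0001
gripper_force: 0.3
```

```bash
cat > lv2.py <<'E'
from h import *
import sys
im,d,z=grab('wrist',sys.argv[1])
vv,uu=np.mgrid[0:400,0:640];P=pts(z,np.c_[uu.ravel(),vv.ravel()],d.ravel())
O=np.array([.493,-.1875]);ex,ey=-RB[:2,0],RB[:2,1];X=(P[:,:2]-O)@np.c_[ex,ey]
o=observe();print('tool x,y',(o['position'][:2]-O)@np.c_[ex,ey])
Q=(P-o['position'])@o['tool_rot']
m=(abs(X[:,1]+.122)<.013)&(X[:,0]>-.09)&(X[:,0]<.09)&(P[:,2]>.062)&(P[:,2]<.135)&((Q[:,0]>.0135)|(Q[:,0]<-.03))
print('lever',m.sum(),'x',np.percentile(X[m,0],[1,50,99]).round(4),'z',np.percentile(P[m,2],[1,50,99]).round(4))
xm=np.percentile(X[m,0],1)+.008; print('lean est',np.arcsin(np.clip((.010-xm)/.075,-1,1)),'value',.8+np.arcsin(np.clip((.010-xm)/.075,-1,1)))
E
python3 lv2.py w16
```

```text
tool x,y [-0.02125979 -0.12248364]
lever 1096 x [-0.0515 -0.0468 -0.0375] z [0.0998 0.1072 0.1097]
lean est 0.7944013578509345 value 1.5944013578509346
```

```bash
python3 -m handwheel '[[[0.005,0,0],[0,0,0]],[[0.005,0,0],[0,0,0]]]'
python3 -m handwheel '[[[-0.03,0,0],[0,0,0]],[[-0.05,0,-0.06],[0,0,0]],[[-0.1,0.05,-0.16],[0,0,0]],[[-0.16,0.12,-0.26],[0,0,0]],[[-0.2,0.2,-0.3],[0,0,0]],[[-0.2,0.2,-0.3],[0,0,0]],[[-0.2,0.2,-0.3],[0,0,0]]]'
python3 lv2.py w17; python3 lev.py w17; python3 -c "
import cv2;i=cv2.imread('pics/w17.png');cv2.imwrite('pics/w17c.png',i)
from h import *
im,d,z=grab('top','top2');a=np.load('top0.npz')['im']
m=(np.abs(im.astype(int)-a).max(2)>45)&(np.arange(640)>150)[None]&(np.arange(640)<480)[None]
n,l,s,c=cv2.connectedComponentsWithStats(m.astype(np.uint8));print([x.tolist() for x in s[1:] if x[4]>25])"
```

```text
time_s: 28.9
position: [0.4514, -0.3049, 0.0604]
tool_rot: [[-0.986, 0.167, 0.007], [0.166, 0.986, -0.003], [-0.008, -0.002, -1.0]]
ft_force: [7.5, 0.7, 4.2]
grip_width: -0.0002
gripper_force: 3.7
time_s: 29.6
position: [0.5662, -0.2201, 0.2118]
tool_rot: [[-0.987, 0.163, 0.006], [0.163, 0.987, -0.002], [-0.006, -0.001, -1.0]]
ft_force: [0.2, -0.0, -0.8]
grip_width: -0.0
gripper_force: 0.0
tool x,y [ 0.07636585 -0.02134799]
lever 1074 x [-0.0515 -0.0324  0.0097] z [0.0623 0.0955 0.1096]
lean est 0.794792278649151 value 1.594792278649151
knob top 283 [9.00455491e-04 1.30776902e-05] [-0.00843737 -0.00961989] [0.01078941 0.00937596]
plate [-0.0234339   0.02583364] 4508
tip 722 [-0.03809733 -0.12047615] [-0.05197103 -0.13239732] [-0.01915483 -0.11144381] 0.11066049327046525
[[376, 107, 21, 32, 126], [402, 109, 57, 50, 1107], [328, 153, 121, 96, 4383], [456, 157, 12, 19, 30], [357, 173, 8, 8, 37], [163, 184, 7, 6, 32], [225, 207, 100, 118, 2527], [412, 206, 16, 15, 98], [401, 222, 5, 9, 29], [151, 259, 22, 27, 77], [151, 303, 84, 67, 2415], [333, 313, 28, 20, 160], [236, 334, 92, 66, 2316], [151, 336, 23, 31, 407], [344, 344, 22, 56, 291], [221, 349, 11, 18, 45], [161, 366, 44, 34, 549], [152, 386, 14, 14, 71]]
```

View pics/w17c.png

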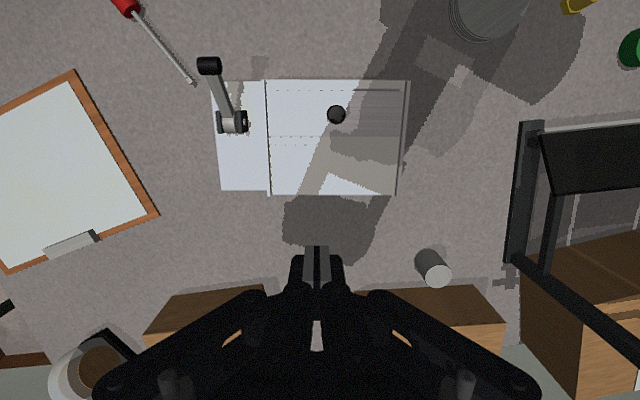

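The lever points to the robot, its tip at (209,66). The plate is shut with the knob at (336,115), and the arm is clear. Handing in.

```bash
python3 -c "
from rig import *
print(close_job())"
```

```text
the job is handed in; nothing more can be done
None
```

The job is handed in at about 30 s of robot time: all three plugs measured flat in their own pockets, the plate pulled to its stop and the cam lever flipped to about 1.59 rad; no bystander was touched on purpose, but I did not re-measure them, and no verdict was shown.

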